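# Set the portion dial of a tablet-packing machine

## Robot

A 7-joint arm with a two-finger parallel gripper is mounted at the origin on the work surface. World frame = base frame: x ahead of the robot, y to its left, z up, the work surface at z = 0. Lengths are in m, angles in rad, forces in N, time in s.
With the tool pointing down it reaches from about 0.4 to 0.875 m from the base axis. Payload 19.3 kg.
Tool frame: the origin (TCP) lies midway between the tips of the shut fingers; the grasp point (between the pads) lies bot.grip_point_offset behind it (bot.grip_point_offset is the distance from the TCP to the grasp point, in m); z points along the fingers, y is the direction in which the jaws open and shut (so a half turn about z gives the same grasp; the last joint's range is limited). The gripper opens to 85 mm and grips with 20 to 120 N. Pads are 22 mm wide; open, the fingers measure 114 mm over their backs; the gripper's body (76 mm by 85 mm) begins 54 mm behind the grasp point. The pads swing forward as they close: fully open they stand 13 mm farther back than shut.
Start: joints at [1.071, 0.521, -0.036, 1.599, 0.021, 1.021, -0.113], TCP at [0.26, -0.568, 0.231] pointing down, gripper open.
Joint ranges: [-2.91, 2.91], [-0.3, 2.13], [-1.5, 1.42], [0.17, 2.43], [-1.26, 4.41], [0.16, 1.93], [-2.52, 2.52]. Speed limits (rad/s): [1.89, 1.89, 2.39, 2.39, 3.01, 3.01, 3.01].

## Interface

Orientations are given as [roll, pitch, yaw] about the fixed x, y, z axes, in that order (R = Rz(yaw) Ry(pitch) Rx(roll)).
In Python, from workcell import bot gives the robot as it stands.
- The arm moves only by the tool servo_tool, never from a script. Its argument "rows" is a list that holds one entry, the list of rows, each a list of 6 numbers: the shift along the tool's x, y, z in cm, then the turn, a rotation vector about the tool's x, y, z in degrees. A call has 1 to 5 rows; each row shifts and turns the commanded pose from where the row before left it, along the tool's axes as they then stand; what a row does not reach is not made up. A row lasts 1/8 s, in which the tool goes at most 62.5 mm and 10.7 degrees, less where a joint would pass 70% of its speed; a pose out of reach is approached as far as the arm can. A call is refused whole if a number of a shift passes 6.25 or a number of a turn 10.7, either way. A call with a gripper value outside its range is refused whole. "grip" is the opening, from -1 (shut) to 1 (fully open), so that 0 is half open, set as the call begins (left out, the last holds). The fingers move at their own pace and stop on an object; "squeeze" is the grip in N (left out, the last holds). Time passes only in rows, so rows that do not move let the fingers close. It gives the time, the measured TCP pose, the force and the opening at its end, in the units of the state.
- bot.observe(): the state, without advancing time (a new reading comes with each control period).
- bot.grab_frame(name): name is "scene" or "top" or "wrist"; returns a dict with "image" (420x560x3 uint8, red, green, blue), "K" (3x3 intrinsics, pixels), "dist" ([k1, k2, p1, p2, k3] as OpenCV has them; the pictures are not rectified), "R" (3x3) and "t" (3): a world point X has camera coordinates R X + t; the wrist camera has in their place "mount" (4x4, takes a point from camera to tool coordinates, whose origin is the TCP and whose axes are the flange's). Camera axes: x right, y down, z forward; pixel columns grow to the right and rows downward; lengths in m; the calibration is good to about 2 mm. A picture is of the moment at which its call begins: read the wrist's pose just before it. There is no depth.
- bot.job_done(): hands the job in, once; it reports no verdict.
The state is a dict: "clock": time; "qpos": joint angles; "qd": joint speeds; "joint_efforts": joint torques, N m; "position": TCP position; "tool_rot": TCP orientation; "force": force on the tool from outside, world axes, zero at the start; "moment": the same for the moment, N m; "grip_width": finger opening in m.
Only numpy, scipy, OpenCV 4.12 (cv2) and the standard library are available. Lean on these libraries where they do the work, as an engineer would, in place of code of your own. Each camera call takes 0.05 s, during which the arm holds its last target.

## Task

On the tablet-packing machine, push the dial round by its raised fin, with a fingertip, until the white index mark lines up with the orange line of the scale, and leave it there. Then press the green button fully down and let it come back up. Do not pinch the fin or pull the dial up, do not press the button before the dial is set, and leave the bottle, the jar and the carton where they stand.

Things in the scene. Friction and masses are not known exactly. Their poses are not given: they have to be found in the camera images.
- dial_centre (a point): point on the vertical axis of the portion dial, at the height of the dial's flat top (98 mm above the bench). The dial is a dark blue disc, 144 mm in diameter, on the white deck of the machine (deck 240 x 400 mm, 80 mm high; a bay with a blue lid, 102 mm high, is joined to its long side away from the robot). A steel hub, 28 mm in diameter and 8 mm high, stands in the middle of the disc. The dial can stand at any angle at the start
- index_mark (a point): outer end of the white index mark, 75 mm from dial_centre, level with the disc's top; turns with the dial. The mark is a 5 mm wide white line along the top of the fin and on to the disc's rim. The direction from dial_centre to this point is the direction of the fin
- fin_top (a point): middle of the top face of the fin, 40 mm from dial_centre and 24 mm above the disc's top. The fin is an upright black plate on the disc, standing radially: 14 mm thick, from 20 to 60 mm from the axis, 24 mm high
- target_line (a point): the point where index_mark must come: the inner end of the orange target line, 75 mm from dial_centre (given at the same height as index_mark). The orange line, 7 mm wide and 21 mm long, is radial, on the fixed white scale ring round the dial (194 mm in diameter, top 10 mm below the disc's top, does not move in an episode); the other 23 lines, every 15 degrees, are black
- dial (a joint): angle of the dial in rad, growing anticlockwise seen from above; its zero is arbitrary, so only changes tell. It turns freely round both ways, more than a full turn, and stays where it is left; a push of about 2 N at the fin turns it, with no detents
- carrier (a joint): how far the dial is pulled up off its seat, m; 0 is seated, held down by a spring of about 8 N; it must stay seated
- fin_left: the anticlockwise half (7 mm thick) of the fin; its face is pushed to turn the dial clockwise. Its origin is on the dial axis, 18 mm below the disc's top
- fin_right: the clockwise half (7 mm thick) of the fin; its face is pushed to turn the dial anticlockwise. Its origin is on the dial axis, 18 mm below the disc's top
- confirm (a joint): travel of the green button in m: 0 up, 0.006 fully down; springs back when let go; fully down takes about 4 N
- confirm_top (a point): middle of the top of the green round push button, 32 mm in diameter, on the deck of the machine, in a low grey housing; it is pressed straight down
- amber_bottle: amber bottle with black cap, 54 mm in diameter, 105 mm tall, loose on the bench beside the machine; origin at the centre of its underside, z up. Leave alone
- white_jar: white jar with blue lid, 60 mm in diameter, 80 mm tall, loose on the bench beside the machine; origin at the centre of its underside, z up. Leave alone
- carton: plain cardboard carton, 45 x 80 x 60 mm high, loose on the bench beside the machine; origin at the centre of its underside. Leave alone

How it is judged:
By the outcome, as a careful person would: the job done as asked, in the order asked, and still so for the second after the job is handed in, with the robot touching nothing.
It also fails if it takes over 51 s, if anything falls off the work surface, if the arm or the gripper's body presses on something with over 40 N, if the wrist force passes 120 N, or if a joint passes its speed limit or range.

## Working session

There is one attempt and no reset: what is moved stays moved. The work goes in short steps, Python scripts to look and compute and a tool call to move; the robot and the scene stay as the last step left them, time stands still between calls to the robot, and variables do not carry over. Pictures are saved under pics/ and viewed, and the job is handed in when it is done.

Besides the shell and the picture viewer there is one more tool, called as name(argument=value, ...), one argument or row to a line, values as JSON. servo_tool: Moves the arm, as the interface text tells. Its arguments: {"type":"object","properties":{"rows":{"type":"array"},"grip":{"type":"number"},"squeeze":{"type":"number"}},"required":["rows"]}

```bash
mkdir -p pics; cat > h.py <<'E'
import numpy as np, cv2
from workcell import bot
def grab(n,fn):
    s=bot.observe(); f=bot.grab_frame(n); cv2.imwrite('pics/'+fn+'.png',f['image'][:,:,::-1]); np.savez('pics/'+fn+'.npz',pos=s['position'],rot=s['tool_rot'],**{k:np.array(v) for k,v in f.items()}); return s,f
E
python3 - <<'E'
from h import *
for n in ('scene','top','wrist'):
    s,f=grab(n,n+'0'); print(n,f['K'],f['dist'],f.get('R'),f.get('t'),f.get('mount'))
print(s, bot.grip_point_offset)
a=[cv2.imread(f'pics/{n}0.png') for n in('scene','top','wrist')]
E
```

```text
scene [[397.3525852    0.         286.59682352]
 [  0.         397.3525852  207.65120272]
 [  0.           0.           1.        ]] [-0.04428586  0.          0.          0.          0.        ] [[-0.67810516  0.7346321   0.02211477]
 [ 0.4883481   0.47285047 -0.73343614]
 [-0.54926271 -0.48654713 -0.67939853]] [ 0.36112672 -0.22412358  1.27497353] None
top [[405.06777222   0.         277.65419329]
 [  0.         405.06777222 213.71378056]
 [  0.           0.           1.        ]] [-0.11560423  0.          0.          0.          0.        ] [[-0.01720219 -0.99976319 -0.01332832]
 [-0.98473482  0.01924986 -0.17299356]
 [ 0.17320917  0.010149   -0.98483277]] [0.04230366 0.57286858 0.81209774] None
wrist [[291.034025     0.         277.92756673]
 [  0.         291.034025   206.1683378 ]
 [  0.           0.           1.        ]] [-0.0542685  0.         0.         0.         0.       ] None None [[ 5.32795635e-04 -9.62345287e-01 -2.71829478e-01  6.89006815e-02]
 [ 9.99999619e-01  3.24817307e-04  8.10099879e-04 -3.65279874e-05]
 [-6.91300882e-04 -2.71829806e-01  9.62345093e-01 -1.43024401e-01]
 [ 0.00000000e+00  0.00000000e+00  0.00000000e+00  1.00000000e+00]]
{'clock': 0.1, 'qpos': array([ 1.07079345,  0.52191586, -0.03628123,  1.59994511,  0.02117992,
        1.02107847, -0.11281833]), 'qd': array([ 0.00067301, -0.0022276 ,  0.00170507,  0.00018786, -0.00100222,
       -0.00014777,  0.00071874]), 'joint_efforts': array([ 4.87631405e-03, -9.28465819e+01,  1.98440641e+00, -3.70523000e+01,
        1.81253662e-02,  5.31374637e-03,  7.77495461e-05]), 'position': array([ 0.26026195, -0.56791366,  0.23080992]), 'tool_rot': array([-3.14063279e+00,  7.22894082e-05,  4.29722943e-01]), 'force': array([-0.70887183, -0.55742869,  0.80222297]), 'moment': array([ 0.00550859, -0.04050822, -0.00532247]), 'grip_width': 0.08571402939017339} 0.0187
```

View pics/top0.png

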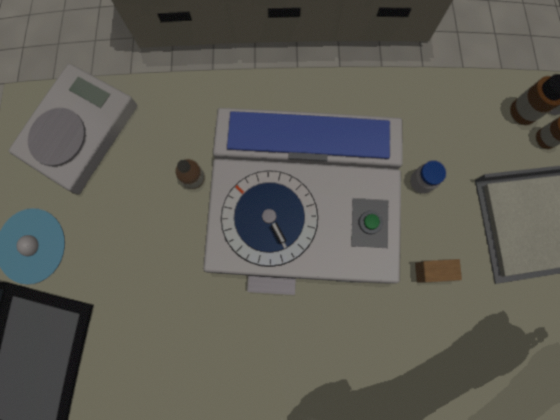

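View pics/scene0.png

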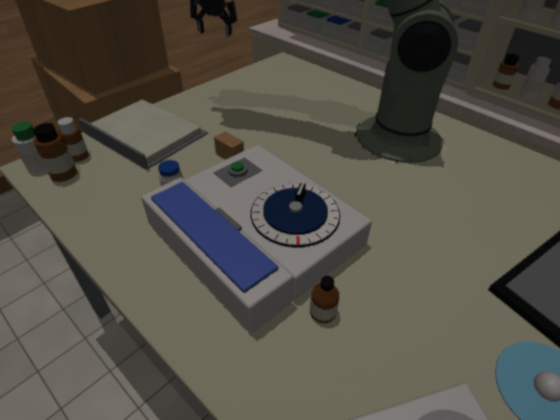

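View pics/wrist0.png

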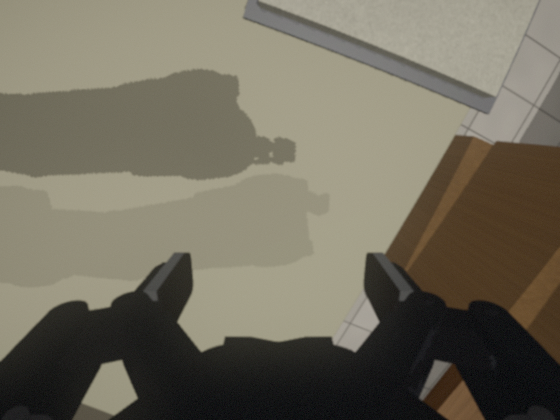

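The top view shows the dial near pixel (270,217). The fin points down-right to about (283,245), the orange line is at (239,188) and the green button is at (372,222). Next I'll measure these.

```bash
cat >> h.py <<'E'
def cast(f,uv,z):
    uv=np.array(uv,float).reshape(-1,1,2)
    n=cv2.undistortPoints(uv,np.array(f['K']),np.array(f['dist'])).reshape(-1,2)
    d=np.c_[n,np.ones(len(n))]
    if 'R' in f and f['R'] is not None:
        R=np.array(f['R']);c=-R.T@np.array(f['t']);d=d@R
    else:
        from scipy.spatial.transform import Rotation as Ro
        T=Ro.from_euler('xyz',f['rot']).as_matrix();M=np.array(f['mount'])
        c=T@M[:3,3]+f['pos'];d=d@(T@M[:3,:3]).T
    return c+d*((z-c[2])/d[:,2])[:,None]
def mask(im,lo,hi):
    return cv2.inRange(cv2.cvtColor(im,cv2.COLOR_RGB2HSV),lo,hi)
def fitc(P):
    A=np.c_[2*P[:,:2],np.ones(len(P))];s=np.linalg.lstsq(A,(P[:,:2]**2).sum(1),rcond=None)[0]
    return s[:2],np.sqrt(s[2]+s[:2]@s[:2])
E
python3 - <<'E'
from h import *
for n,roi in (('top0',(215,165,325,270)),('scene0',(245,175,345,250))):
    f=dict(np.load(f'pics/{n}.npz')); im=f['image']
    x0,y0,x1,y1=roi
    hsv=cv2.cvtColor(im,cv2.COLOR_RGB2HSV)
    m=np.zeros(im.shape[:2],np.uint8); m[y0:y1,x0:x1]=mask(im,(95,120,15),(130,255,140))[y0:y1,x0:x1]
    c=max(cv2.findContours(m,cv2.RETR_EXTERNAL,cv2.CHAIN_APPROX_NONE)[0],key=cv2.contourArea)
    h=cv2.convexHull(c).reshape(-1,2)
    cen,r=fitc(cast(f,h,.098)); print(n,'dial',cen,r)
    o=np.zeros_like(m);o[y0:y1,x0:x1]=mask(im,(0,140,120),(14,255,255))[y0:y1,x0:x1]
    q=np.argwhere(o)[:,::-1]; print('orange px',q.mean(0),len(q)); P=cast(f,q.mean(0),.088)[0]; print('orange',P,np.hypot(*(P[:2]-cen)),np.degrees(np.arctan2(*(P[:2]-cen)[::-1])))
    g=mask(im,(50,120,40),(75,255,255)); k,l,st,ce=cv2.connectedComponentsWithStats(g)
    for i in range(1,k):
        if st[i,4]>30: print('green',ce[i],st[i],cast(f,ce[i],.10)[0])
    for hgt in (.1,):
        pass
    z=cv2.resize(im[y0:y1,x0:x1],None,fx=6,fy=6,interpolation=cv2.INTER_CUBIC);cv2.imwrite(f'pics/z{n}.png',z[:,:,::-1])
E
```

```text
top0 dial [0.56037085 0.04905673] 0.06687093697380393
orange px [239. 189.] 19
orange [0.62019137 0.11018994 0.088     ] 0.08553224020744314 45.621796695970055
green [371.2384106  221.34437086] [365 215  14  14 151] [ 0.54560609 -0.155968    0.1       ]
scene0 dial [0.5646394  0.05203873] 0.07014463821880919
orange px [297.46153846 239.23076923] 13
orange [0.61983616 0.10851995 0.088     ] 0.07897348069446544 45.658954722800075
green [ 21.36363636 126.62237762] [ 12 122  20  10 143] [ 0.84838597 -0.73099279  0.1       ]
green [236.97142857 165.74285714] [232 162  11   8  70] [ 0.54786218 -0.15602518  0.1       ]
```

View pics/ztop0.png

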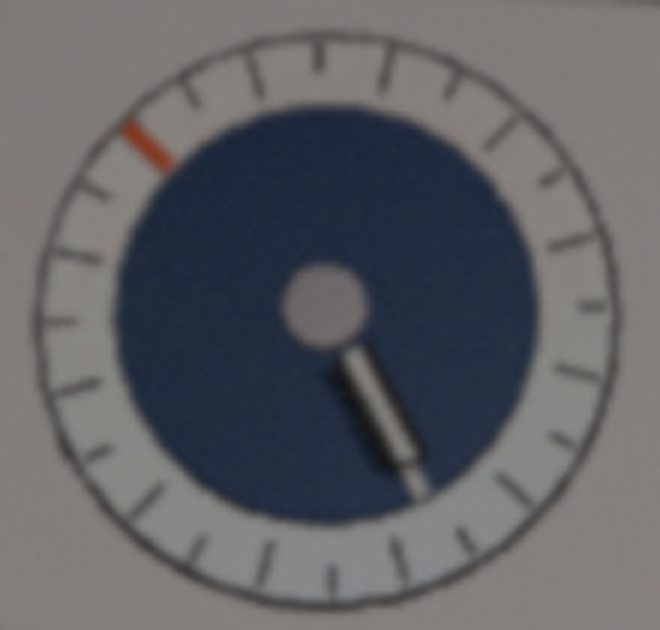

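View pics/zscene0.png

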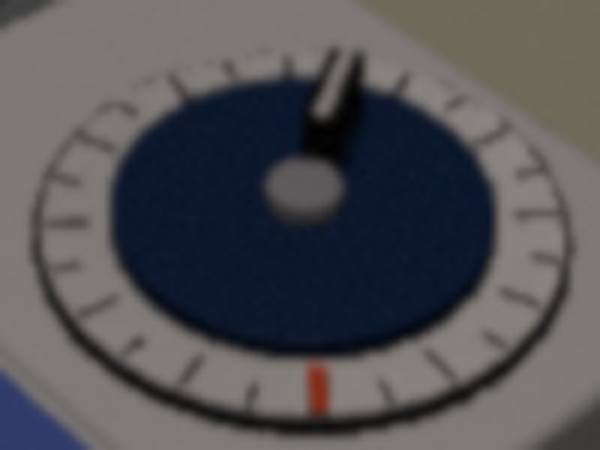

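```bash
cat >> h.py <<'E'
from scipy.spatial.transform import Rotation as Ro
def plan(start,target,n,fmt=True):
    """start/target: (x,y,z,yawdeg); tool pointing down; prints rows"""
    s=np.array(start,float);g=np.array(target,float)
    rows=[];cur=s.copy()
    for i in range(1,n+1):
        w=s+(g-s)*i/n
        a=np.radians(cur[3]);d=w-cur
        sh=np.array([np.cos(a)*d[0]+np.sin(a)*d[1],np.sin(a)*d[0]-np.cos(a)*d[1],-d[2]])*100
        sh=np.round(sh,2);t=round(-d[3],1)
        rows.append([*sh.tolist(),0,0,t])
        cur=cur+np.array([np.cos(a)*sh[0]+np.sin(a)*sh[1],np.sin(a)*sh[0]-np.cos(a)*sh[1],-sh[2],0])/100*np.array([1,1,1,0]);cur[3]-=t
    for k in range(0,n,5): print(rows[k:k+5])
    print('end',cur)
def st():
    s=bot.observe();r=s['tool_rot'];print('t',round(s['clock'],2),'pos',s['position'].round(4),'rpy deg',np.degrees(r).round(2),'F',s['force'].round(2),'w',round(s['grip_width'],4),'q',s['qpos'].round(2));return s
E
python3 - <<'E'
from h import *
f=dict(np.load('pics/top0.npz'))
g=dict(np.load('pics/scene0.npz'))
z=lambda p,o:np.array(p)/6+np.array(o)-.4
print(cast(f,z((424,497),(215,165)),.098),cast(f,z((325,307),(215,165)),.106),cast(f,z((355,352),(215,165)),.122),cast(f,z((405,460),(215,165)),.122))
print(cast(g,z((304,182),(245,175)),.106))
s=st()
plan([*s['position'],np.degrees(s['tool_rot'][2])],[.506,.034,.19,-28],12)
E
```

```text
[[0.49703105 0.01736961 0.098     ]] [[0.55993995 0.04893781 0.106     ]] [[0.54224555 0.03890554 0.122     ]] [[0.50686748 0.02339857 0.122     ]]
[[0.5596802  0.04775795 0.106     ]]
t 0.15 pos [ 0.2603 -0.568   0.2309] rpy deg [-179.95    0.     24.63] F [ 0.64  1.01 -0.57] w 0.0857 q [ 1.07  0.52 -0.04  1.6   0.02  1.02 -0.11]
[[3.95, -3.71, 0.34, 0, 0, np.float64(4.4)], [3.66, -4.0, 0.34, 0, 0, np.float64(4.4)], [3.34, -4.26, 0.34, 0, 0, np.float64(4.4)], [3.0, -4.51, 0.34, 0, 0, np.float64(4.3)], [2.65, -4.73, 0.34, 0, 0, np.float64(4.4)]]
[[2.28, -4.91, 0.34, 0, 0, np.float64(4.4)], [1.9, -5.08, 0.34, 0, 0, np.float64(4.4)], [1.51, -5.2, 0.34, 0, 0, np.float64(4.4)], [1.1, -5.31, 0.35, 0, 0, np.float64(4.4)], [0.69, -5.37, 0.34, 0, 0, np.float64(4.4)]]
[[0.28, -5.41, 0.34, 0, 0, np.float64(4.3)], [-0.13, -5.42, 0.34, 0, 0, np.float64(4.4)]]
end [  0.50601579   0.03401996   0.18997458 -27.97499098]
```

```bash
sed -i 's/t=round(-d\[3\],1)/t=float(round(-d[3],1))/' h.py; python3 - <<'E'
from h import *
s=st()
plan([*s['position'],np.degrees(s['tool_rot'][2])],[.5405,-.005,.18,206.5],20)
E
```

```text
t 0.15 pos [ 0.2603 -0.568   0.2309] rpy deg [-179.95    0.     24.63] F [ 0.64  1.01 -0.57] w 0.0857 q [ 1.07  0.52 -0.04  1.6   0.02  1.02 -0.11]
[[2.45, -1.98, 0.25, 0, 0, -9.1], [2.72, -1.56, 0.26, 0, 0, -9.1], [2.94, -1.11, 0.25, 0, 0, -9.1], [3.08, -0.63, 0.26, 0, 0, -9.1], [3.15, -0.14, 0.25, 0, 0, -9.1]]
[[3.12, 0.36, 0.26, 0, 0, -9.1], [3.03, 0.85, 0.25, 0, 0, -9.1], [2.85, 1.32, 0.25, 0, 0, -9.0], [2.61, 1.75, 0.26, 0, 0, -9.1], [2.31, 2.14, 0.25, 0, 0, -9.1]]
[[1.94, 2.47, 0.26, 0, 0, -9.1], [1.52, 2.76, 0.25, 0, 0, -9.1], [1.06, 2.95, 0.26, 0, 0, -9.1], [0.59, 3.09, 0.25, 0, 0, -9.1], [0.08, 3.15, 0.26, 0, 0, -9.1]]
[[-0.41, 3.11, 0.25, 0, 0, -9.1], [-0.89, 3.02, 0.25, 0, 0, -9.1], [-1.37, 2.83, 0.26, 0, 0, -9.1], [-1.79, 2.58, 0.25, 0, 0, -9.1], [-2.18, 2.27, 0.26, 0, 0, -9.1]]
end [ 5.40498526e-01 -4.99247500e-03  1.79974582e-01  2.06525009e+02]
```

servo_tool(
  rows=[
    [[2.45, -1.98, 0.25, 0, 0, -9.1], [2.72, -1.56, 0.26, 0, 0, -9.1], [2.94, -1.11, 0.25, 0, 0, -9.1], [3.08, -0.63, 0.26, 0, 0, -9.1], [3.15, -0.14, 0.25, 0, 0, -9.1]],
  ],
  grip=-1,
  squeeze=20,
)

```text
clock: 0.78
position: [0.3308, -0.4264, 0.2184]
tool_rot: [-3.141, -0.0, 1.229]
force: [1.1, -0.8, 0.2]
grip_width: -0.0002
```

servo_tool(
  rows=[
    [[3.12, 0.36, 0.26, 0, 0, -9.1], [3.03, 0.85, 0.25, 0, 0, -9.1], [2.85, 1.32, 0.25, 0, 0, -9.0], [2.61, 1.75, 0.26, 0, 0, -9.1], [2.31, 2.14, 0.25, 0, 0, -9.1]],
  ],
)

```text
clock: 1.4
position: [0.4008, -0.2858, 0.2058]
tool_rot: [-3.142, 0.0, 2.021]
force: [0.9, -0.5, 0.5]
grip_width: -0.0001
```

servo_tool(
  rows=[
    [[1.94, 2.47, 0.26, 0, 0, -9.1], [1.52, 2.76, 0.25, 0, 0, -9.1], [1.06, 2.95, 0.26, 0, 0, -9.1], [0.59, 3.09, 0.25, 0, 0, -9.1], [0.08, 3.15, 0.26, 0, 0, -9.1]],
  ],
)

```text
clock: 2.02
position: [0.4709, -0.1451, 0.193]
tool_rot: [-3.142, -0.0, 2.815]
force: [-0.0, -1.2, 0.0]
grip_width: -0.0003
```

servo_tool(
  rows=[
    [[-0.41, 3.11, 0.25, 0, 0, -9.1], [-0.89, 3.02, 0.25, 0, 0, -9.1], [-1.37, 2.83, 0.26, 0, 0, -9.1], [-1.79, 2.58, 0.25, 0, 0, -9.1], [-2.18, 2.27, 0.26, 0, 0, -9.1]],
  ],
)

```text
clock: 2.65
position: [0.541, -0.0045, 0.1802]
tool_rot: [-3.142, -0.0, -2.674]
force: [0.2, -0.7, -0.5]
grip_width: -0.0002
```

servo_tool(
  rows=[
    [[0, 0, 0, 0, 0, 0]],
  ],
)

```text
clock: 2.78
position: [0.541, -0.003, 0.1801]
tool_rot: [3.14, 0.0, -2.674]
force: [-0.9, -0.2, -1.3]
grip_width: 0.0002
```

```bash
python3 - <<'E'
from h import *
st();grab('wrist','w1');grab('top','t1')
E
```

```text
t 2.77 pos [ 0.541  -0.003   0.1801] rpy deg [ 1.7991e+02  3.0000e-02 -1.5321e+02] F [-0.88 -0.18 -1.33] w 0.0002 q [ 0.52  0.59 -0.88  1.84  0.54  0.97  1.45]
```

View pics/w1.png

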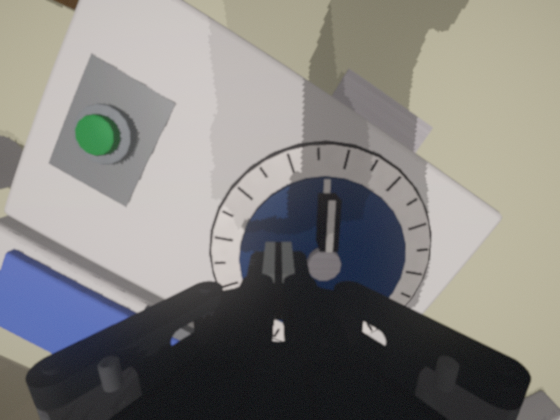

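View pics/t1.png

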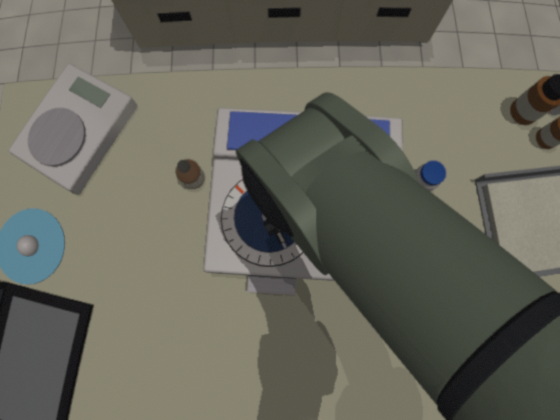

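The shut fingertips are at pixel (278,260), to the left of the fin (about (330,220)). The mark's outer end is near (327,181). The button is at (97,135). Now I'll refine with the wrist camera.

```bash
python3 - <<'E'
from h import *
f=dict(np.load('pics/w1.npz')); im=f['image']
m=mask(im,(50,120,40),(75,255,255));k,l,s,c=cv2.connectedComponentsWithStats(m)
for i in range(1,k):
    if s[i,4]>100: print('green',c[i],s[i],cast(f,c[i],.10)[0])
m=mask(im,(100,120,15),(130,255,140));m[:, :200]=0;m[280:]=0
c=max(cv2.findContours(m,cv2.RETR_EXTERNAL,cv2.CHAIN_APPROX_NONE)[0],key=cv2.contourArea).reshape(-1,2)
P=cast(f,c,.098); 
C=np.array([.5605,.049])
for _ in range(5):
    d=np.hypot(*(P[:,:2]-C).T);sel=abs(d-.072)<.004;C,r=fitc(P[sel])
print(C,r,sel.sum())
for p,z in (((327,181),.098),((324,264),.106),((332,200),.122),((330,248),.122)):
    q=cast(f,p,z)[0];e=q[:2]-C;print(p,q,np.hypot(*e),np.degrees(np.arctan2(e[1],e[0])))
z=cv2.resize(im[130:310,190:450],None,fx=3,fy=3,interpolation=cv2.INTER_CUBIC);cv2.imwrite('pics/zw1.png',z[:,:,::-1])
E
```

```text
green [ 94.88664987 134.33837112] [  76  115   38   40 1191] [ 0.54784743 -0.15584003  0.1       ]
[0. 0.] 0.0 0
(327, 181) [0.5004769  0.01986667 0.098     ] 0.5008710546879593 2.273190260128533
(324, 264) [0.56130676 0.04995047 0.106     ] 0.5635249092418709 5.085333550215997
(332, 200) [0.50863639 0.02407351 0.122     ] 0.5092057696195502 2.709759329590444
(330, 248) [0.54167029 0.04124972 0.122     ] 0.5432386613039966 4.354829910439989
```

View pics/zw1.png

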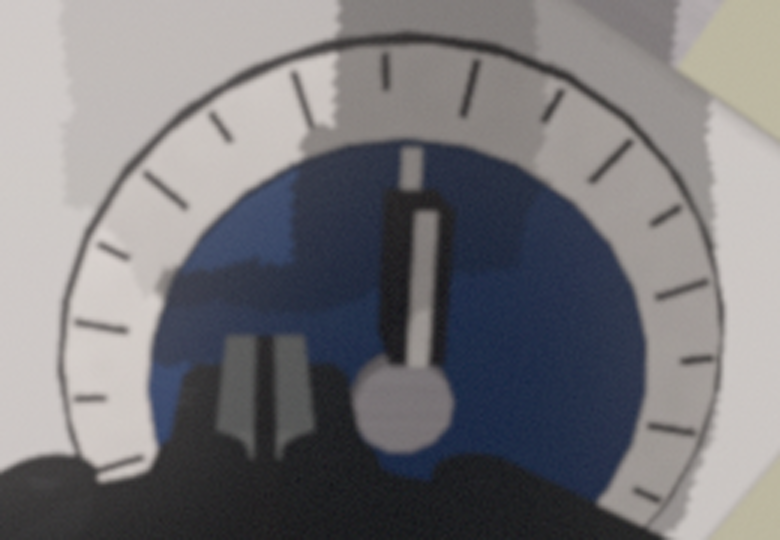

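servo_tool(
  rows=[
    [[0, 0, 3.7, 0, 0, 0], [0, 0, 3.2, 0, 0, 0], [0, 0, 0.5, 0, 0, 0], [0, 0, 0, 0, 0, 0]],
  ],
)

```text
clock: 3.38
position: [0.5408, -0.0055, 0.1071]
tool_rot: [-3.141, 0.0, -2.68]
force: [-0.4, 0.5, 1.1]
grip_width: 0.0001
```

```bash
python3 - <<'E'
from h import *
st();grab('wrist','w2')
E
```

```text
t 3.38 pos [ 0.5408 -0.0055  0.1071] rpy deg [-1.7999e+02  1.0000e-02 -1.5354e+02] F [-0.37  0.52  1.07] w 0.0001 q [ 0.47  0.68 -0.8   1.9   0.65  0.84  1.36]
```

View pics/w2.png

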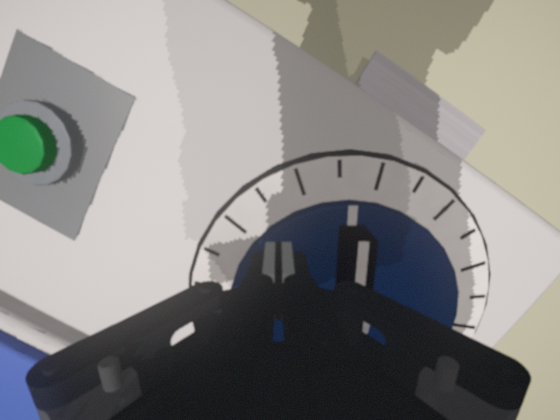

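servo_tool(
  rows=[
    [[0, 1.2, 0, 0, 0, 0], [0, 1.0, 0, 0, 0, 0], [0.22, 0.6, 0, 0, 0, 8], [0.22, 0.6, 0, 0, 0, 8], [0.22, 0.6, 0, 0, 0, 8]],
  ],
)

```text
clock: 4.05
position: [0.5188, 0.0299, 0.1069]
tool_rot: [-3.141, 0.001, -3.102]
force: [1.2, -1.5, 0.5]
grip_width: 0.0
```

```bash
python3 - <<'E'
from h import *
st();grab('wrist','w3')
E
```

```text
t 4.05 pos [0.5188 0.0299 0.1069] rpy deg [-1.7998e+02  5.0000e-02 -1.7773e+02] F [ 1.22 -1.51  0.47] w 0.0 q [ 0.34  0.62 -0.7   1.96  0.57  0.77  0.92]
```

View pics/w3.png

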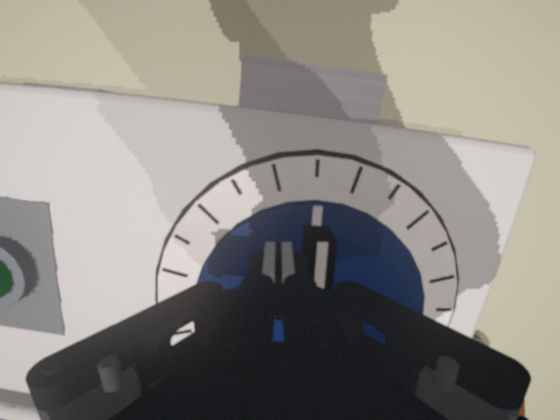

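servo_tool(
  rows=[
    [[0.22, 0.6, 0, 0, 0, 8], [0.22, 0.6, 0, 0, 0, 8], [0.22, 0.6, 0, 0, 0, 8], [0.22, 0.6, 0, 0, 0, 8], [0.22, 0.6, 0, 0, 0, 8]],
  ],
)

```text
clock: 4.72
position: [0.5148, 0.061, 0.1066]
tool_rot: [-3.141, -0.0, 2.486]
force: [-1.6, -1.0, 1.4]
grip_width: -0.0001
```

```bash
python3 - <<'E'
from h import *
st();grab('wrist','w4')
E
```

```text
t 4.72 pos [0.5148 0.061  0.1066] rpy deg [-1.7997e+02 -1.0000e-02  1.4243e+02] F [-1.64 -0.99  1.37] w -0.0001 q [ 0.16  0.58 -0.53  1.96  0.44  0.71  0.28]
```

View pics/w4.png

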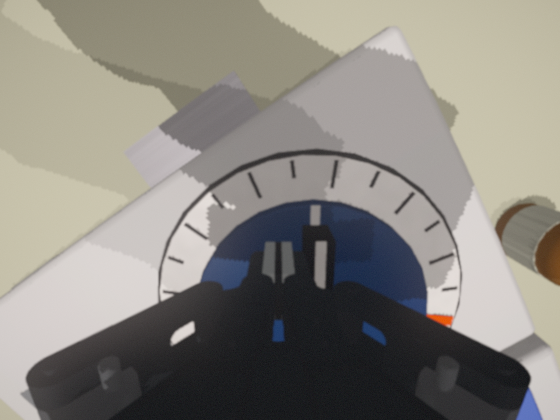

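servo_tool(
  rows=[
    [[0.22, 0.6, 0, 0, 0, 8], [0.22, 0.6, 0, 0, 0, 8], [0.22, 0.6, 0, 0, 0, 8], [0.22, 0.6, 0, 0, 0, 8], [0.22, 0.6, 0, 0, 0, 8]],
  ],
)

```text
clock: 5.4
position: [0.5319, 0.0874, 0.1064]
tool_rot: [-3.141, -0.0, 1.79]
force: [-2.0, 0.9, -0.4]
grip_width: -0.0003
```

servo_tool(
  rows=[
    [[0.22, 0.6, 0, 0, 0, 8], [0.22, 0.6, 0, 0, 0, 8], [0.22, 0.6, 0, 0, 0, 8], [0.22, 0.6, 0, 0, 0, 8], [0, 0, 0, 0, 0, 0]],
  ],
)

```text
clock: 6.02
position: [0.556, 0.0962, 0.1064]
tool_rot: [-3.141, -0.0, 1.236]
force: [-0.5, 1.0, 0.6]
grip_width: 0.0001
```

```bash
python3 - <<'E'
from h import *
st();grab('wrist','w5')
E
```

```text
t 6.03 pos [0.556  0.0962 0.1064] rpy deg [-179.99   -0.     70.8 ] F [-0.5   0.96  0.56] w 0.0001 q [-0.13  0.6  -0.2   1.86  0.17  0.7  -0.76]
```

View pics/w5.png

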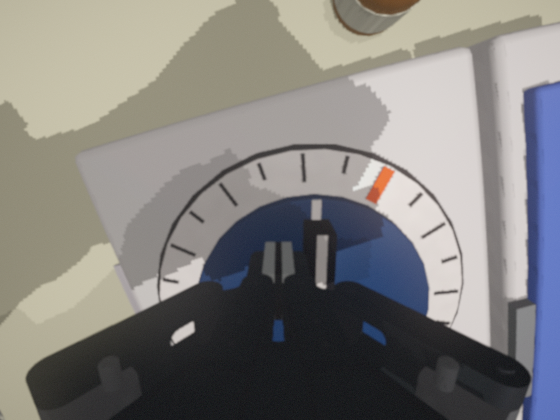

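```bash
cat >> h.py <<'E'
def measure(fn):
    f=dict(np.load(f'pics/{fn}.npz'));im=f['image'];hsv=cv2.cvtColor(im,cv2.COLOR_RGB2HSV)
    # orange
    o=mask(im,(3,150,120),(14,255,255));k,l,s,c=cv2.connectedComponentsWithStats(o)
    C0=np.array([.5615,.050])
    best=None
    for i in range(1,k):
        P=cast(f,c[i],.088)[0]
        if s[i,4]>20 and abs(np.hypot(*(P[:2]-C0))-.0855)<.012: best=i
    po=np.argwhere(l==best)[:,::-1];PO=cast(f,po,.088)[:,:2]
    # disc rim: boundary between blue/dark and pale ring, along rays from C0
    pts=[];
    W=cast_inv(f,np.array([[C0[0]+r*np.cos(a),C0[1]+r*np.sin(a),.098] for a in np.radians(np.arange(0,360,3)) for r in np.arange(.062,.083,.0005)]))
    W=W.reshape(120,-1,2)
    sat=hsv[:,:,1].astype(np.float32);val=hsv[:,:,2].astype(np.float32)
    for a in range(120):
        if W[a,:,1].max()>275 or W[a].min()<2 or W[a,:,0].max()>557: continue
        sv=cv2.remap(sat,W[a].astype(np.float32)[:,None],None,cv2.INTER_LINEAR).ravel()
        vv=cv2.remap(val,W[a].astype(np.float32)[:,None],None,cv2.INTER_LINEAR).ravel()
        if sv[:6].min()>100 and sv[-6:].max()<70:
            i=np.where((sv[:-1]>=85)&(sv[1:]<85))[0]
            if len(i): pts.append(W[a,i[0]])
    P=cast(f,np.array(pts),.098)[:,:2]
    # known radius fit
    from scipy.optimize import least_squares
    free=fitc(P)
    r=least_squares(lambda c:np.hypot(*(P-c).T)-.072,C0,loss='soft_l1',f_scale=.0005)
    C=r.x
    d=PO-C; ao=np.degrees(np.arctan2(d[:,1].mean(),d[:,0].mean()))
    print('centre',C,'n',len(P),'rms',np.sqrt(np.mean(r.fun**2)),'free r',free,'orange r',np.hypot(*d.T).min(),np.hypot(*d.T).max(),'ang',ao)
    # white mark on disc z .098, radii 62..71 mm
    ang=np.radians(np.arange(-180,180,.25));rr=np.arange(.0635,.0705,.0005)
    G=cast_inv(f,np.array([[C[0]+q*np.cos(a),C[1]+q*np.sin(a),.098] for a in ang for q in rr])).reshape(len(ang),-1,2).astype(np.float32)
    V=cv2.remap(sat,G,None,cv2.INTER_LINEAR).mean(1); ok=(G[:,:,1].max(1)<275)&(G[:,:,0].max(1)<558)&(G.min((1,2))>1)
    B=cv2.remap(val,G,None,cv2.INTER_LINEAR).mean(1)
    w=np.where(ok,np.clip(110-V,0,None)*(B>60),0)
    am=np.degrees(np.arctan2((w*np.sin(ang)).sum(),(w*np.cos(ang)).sum())); on=np.degrees(ang[w>0])
    print('mark ang',am,'span',on.min() if len(on) else None,on.max() if len(on) else None,len(on),'DIFF target-mark',(ao-am+180)%360-180)
    return f,C,ao,am
def cast_inv(f,X):
    if 'R' in f: R=np.array(f['R']);t=np.array(f['t'])
    else:
        T=Ro.from_euler('xyz',f['rot']).as_matrix();M=np.array(f['mount']);Rw=T@M[:3,:3];c=T@M[:3,3]+f['pos'];R=Rw.T;t=-Rw.T@c
    return cv2.projectPoints(X,cv2.Rodrigues(R)[0],t,f['K'],f['dist'])[0].reshape(-1,2)
E
python3 - <<'E'
from h import *
for n in('w5',): measure(n)
E
```

```text
centre [0.56080224 0.04949548] n 17 rms 0.0003961484772241543 free r (array([0.56210688, 0.05179925]), np.float64(0.07007725970247508)) orange r 0.07725570190840365 0.09705029985208505 ang 45.02716030268204
mark ang 68.61612974758924 span 9.0 135.75 508 DIFF target-mark -23.588969444907207
```

```bash
python3 - <<'E'
import re
s=open('h.py').read()
s=s.replace("w=np.where(ok,np.clip(110-V,0,None)*(B>60),0)","w=np.where(ok,np.clip(B-V,0,None),0);pk=ang[np.argmax(w)];w=np.where(abs(ang-pk)<np.radians(6),w,0)")
open('h.py','w').write(s)
E
python3 - <<'E'
from h import *
f,C,ao,am=measure('w5')
im=f['image'];z=cv2.resize(im[140:290,200:420],None,fx=3.6,fy=3.6,interpolation=cv2.INTER_CUBIC).copy()
for a,c in((ao,(0,255,0)),(am,(255,0,255))):
    X=np.array([[C[0]+r*np.cos(np.radians(a)),C[1]+r*np.sin(np.radians(a)),.098] for r in(.062,.075)])
    p=(cast_inv(f,X)-[200,140])*3.6; cv2.line(z,tuple(p[0].astype(int).tolist()),tuple(p[1].astype(int).tolist()),c,1)
cv2.imwrite('pics/zw5.png',z[:,:,::-1])
E
```

```text
centre [0.56080224 0.04949548] n 17 rms 0.0003961484772241543 free r (array([0.56210688, 0.05179925]), np.float64(0.07007725970247508)) orange r 0.07725570190840365 0.09705029985208505 ang 45.02716030268204
mark ang 70.07883913320974 span 67.0 73.25 26 DIFF target-mark -25.051678830527692
```

View pics/zw5.png

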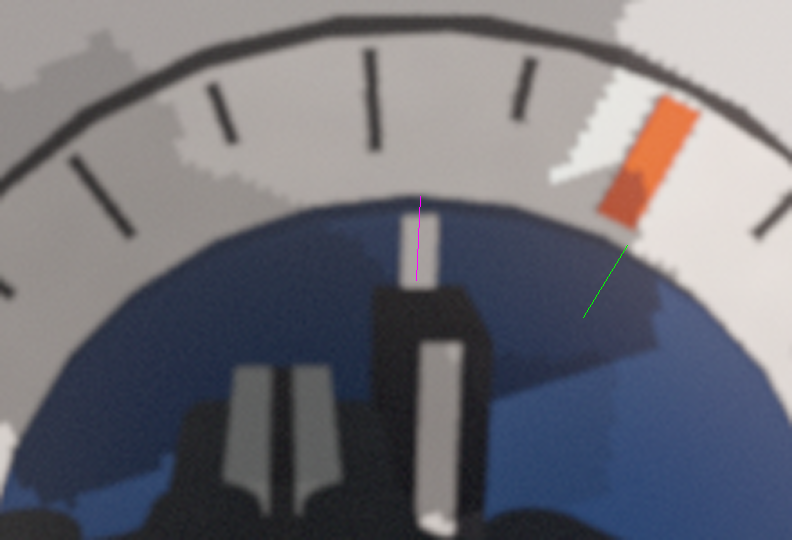

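servo_tool(
  rows=[
    [[0.12, 0.3, 0, 0, 0, 4], [0.12, 0.3, 0, 0, 0, 4], [0.12, 0.3, 0, 0, 0, 4], [0.12, 0.3, 0, 0, 0, 4], [0.12, 0.3, 0, 0, 0, 4]],
  ],
)

```text
clock: 6.7
position: [0.5718, 0.0944, 0.1064]
tool_rot: [-3.141, -0.0, 0.885]
force: [-0.8, 3.1, 0.5]
grip_width: 0.0
```

servo_tool(
  rows=[
    [[0, 0, 0, 0, 0, 0], [0, 0, 0, 0, 0, 0]],
  ],
)

```text
clock: 6.95
position: [0.5718, 0.094, 0.1064]
tool_rot: [-3.141, 0.0, 0.886]
force: [0.2, 2.1, 0.4]
grip_width: -0.0
```

```bash
cat >> h.py <<'E'
def show(fn,out):
    f,C,ao,am=measure(fn)
    d=np.array([C[0]+.075*np.cos(np.radians(ao)),C[1]+.075*np.sin(np.radians(ao)),.098])
    c0=cast_inv(f,d[None])[0]; x0=int(max(0,c0[0]-100));y0=int(max(0,c0[1]-75))
    z=cv2.resize(f['image'][y0:y0+150,x0:x0+200],None,fx=4,fy=4,interpolation=cv2.INTER_CUBIC).copy()
    for a,c in((ao,(0,255,0)),(am,(255,0,255))):
        X=np.array([[C[0]+r*np.cos(np.radians(a)),C[1]+r*np.sin(np.radians(a)),.098] for r in(.062,.075)])
        p=(cast_inv(f,X)-[x0,y0])*4; cv2.line(z,tuple(p[0].astype(int).tolist()),tuple(p[1].astype(int).tolist()),c,1)
    cv2.imwrite(f'pics/{out}.png',z[:,:,::-1])
E
python3 - <<'E'
from h import *
st();grab('wrist','w6');show('w6','zw6');grab('scene','s6');grab('top','t6')
E
```

```text
t 6.95 pos [0.5718 0.094  0.1064] rpy deg [-179.99    0.     50.74] F [0.15 2.06 0.42] w -0.0 q [-0.19  0.61 -0.1   1.82  0.09  0.71 -1.03]
centre [0.56055366 0.04933943] n 24 rms 0.0006299861487085916 free r (array([0.56304992, 0.05200431]), np.float64(0.06949123154560591)) orange r 0.07763301111358042 0.09721741421617353 ang 45.02746716195536
mark ang 49.6050521920951 span 44.75 52.75 33 DIFF target-mark -4.577585030139744
```

View pics/zw6.png

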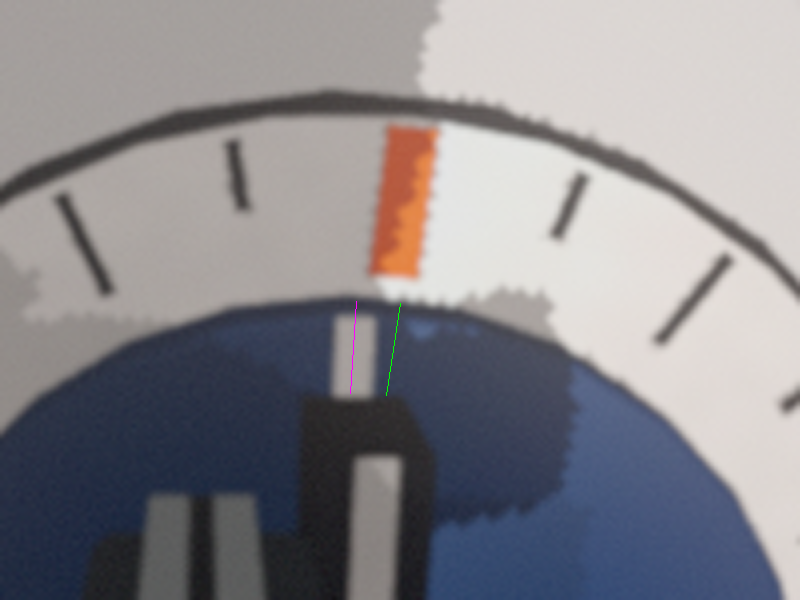

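View pics/s6.png

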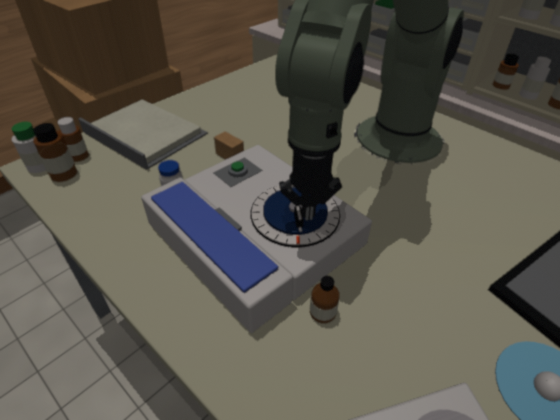

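View pics/t6.png

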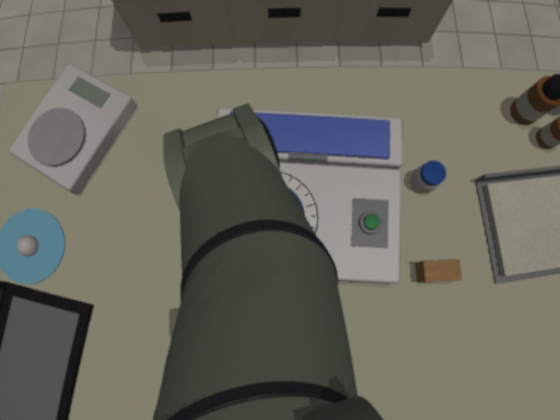

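servo_tool(
  rows=[
    [[0.05, 0.11, 0, 0, 0, 1.5], [0.05, 0.11, 0, 0, 0, 1.5], [0, 0, 0, 0, 0, 0], [0, 0, 0, 0, 0, 0]],
  ],
)

```text
clock: 7.6
position: [0.5745, 0.0933, 0.1064]
tool_rot: [3.141, -0.0, 0.83]
force: [0.0, 0.6, 0.9]
grip_width: 0.0003
```

```bash
python3 - <<'E'
from h import *
st();grab('wrist','w7');show('w7','zw7')
E
```

```text
t 7.6 pos [0.5745 0.0933 0.1064] rpy deg [179.99  -0.    47.54] F [0.03 0.63 0.85] w 0.0003 q [-0.2   0.61 -0.09  1.82  0.08  0.72 -1.07]
centre [0.56054957 0.04948446] n 20 rms 0.000742202633352882 free r (array([0.56424682, 0.05282672]), np.float64(0.06884262223514365)) orange r 0.07745779436068853 0.09704935587254034 ang 45.022208539373786
mark ang 45.97247625134468 span 41.25 50.0 35 DIFF target-mark -0.9502677119708949
```

View pics/zw7.png

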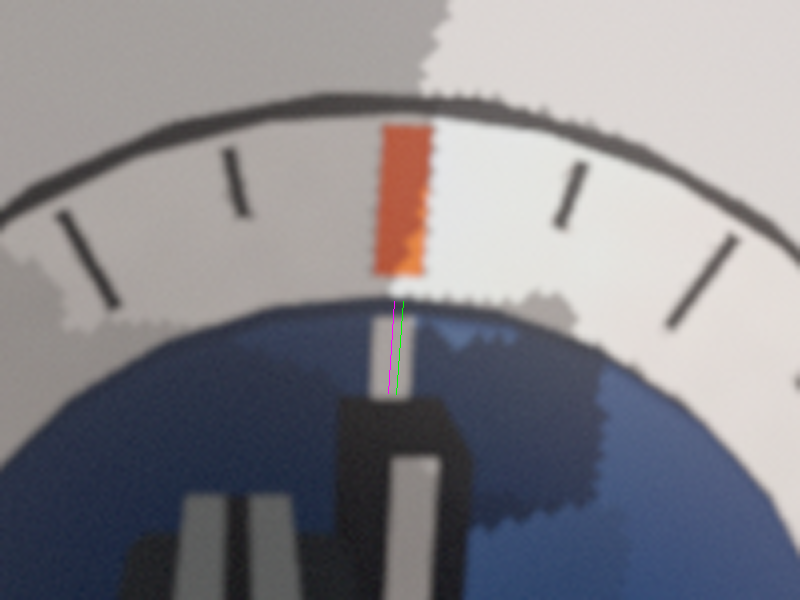

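servo_tool(
  rows=[
    [[0, -1.0, 0, 0, 0, 0], [0, 0, -3, 0, 0, 0], [0, 0, -4, 0, 0, 0], [0, 2.8, 0, 0, 0, 0], [0, 0, 0, 0, 0, 0]],
  ],
)

```text
clock: 8.28
position: [0.5883, 0.0799, 0.1766]
tool_rot: [3.14, -0.0, 0.828]
force: [-0.6, -0.8, 0.2]
grip_width: 0.0002
```

servo_tool(
  rows=[
    [[0, 0, 0, 0, 0, 0], [0, 0, 0, 0, 0, 0]],
  ],
)

```text
clock: 8.52
position: [0.5871, 0.0818, 0.1762]
tool_rot: [-3.141, 0.0, 0.83]
force: [0.1, 0.8, -0.0]
grip_width: -0.0
```

```bash
python3 - <<'E'
from h import *
st();grab('wrist','w8');show('w8','zw8');grab('scene','s8')
im=cv2.imread('pics/s8.png')[185:255,255:345];cv2.imwrite('pics/zs8.png',cv2.resize(im,None,fx=8,fy=8,interpolation=cv2.INTER_CUBIC))
E
```

```text
t 8.53 pos [0.5871 0.0818 0.1762] rpy deg [-1.7997e+02  2.0000e-02  4.7570e+01] F [ 0.07  0.77 -0.05] w -0.0 q [-0.17  0.53 -0.09  1.74  0.06  0.87 -1.03]
centre [0.55269136 0.03980437] n 16 rms 0.001918648612205401 free r (array([0.5613121 , 0.04902951]), np.float64(0.06928037113873102)) orange r 0.09016685468700474 0.1090574724771632 ang 45.78095822352719
mark ang 46.22385817977033 span 40.25 51.75 47 DIFF target-mark -0.4428999562431386
```

View pics/zw8.png

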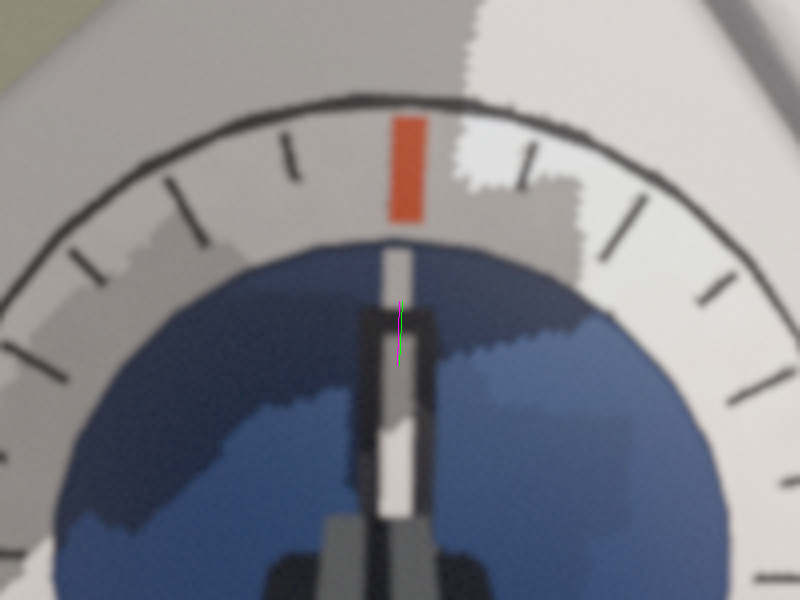

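View pics/w8.png

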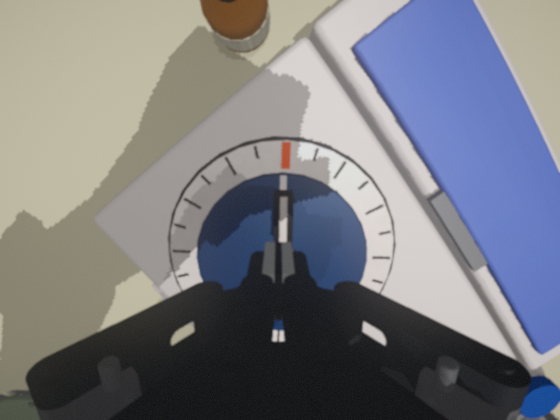

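View pics/zs8.png

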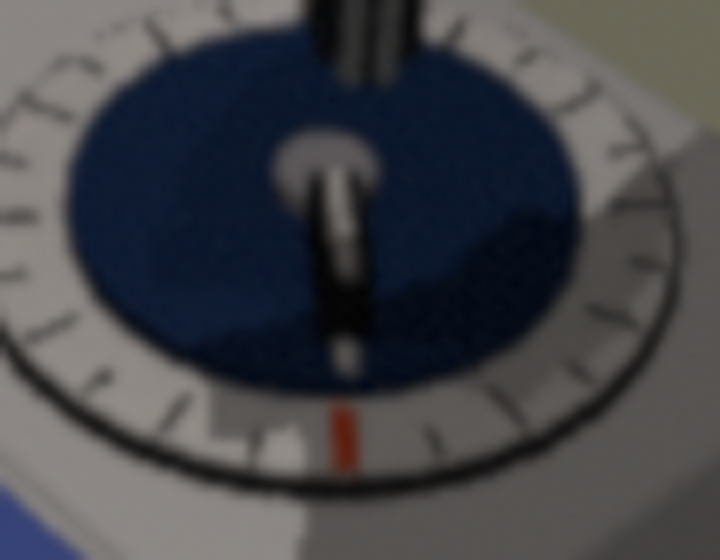

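```bash
python3 - <<'E'
s=open('h.py').read()
s=s.replace("    free=fitc(P)\n","    P=P[abs(np.hypot(*(P-C0).T)-np.median(np.hypot(*(P-C0).T)))<.0025]\n    free=fitc(P)\n")
s=s.replace("np.arange(.062,.083,.0005)","np.arange(.064,.081,.0005)").replace("sv[:6].min()>100 and sv[-6:].max()<70","sv[:3].min()>85 and sv[-3:].max()<85")
s=s.replace("loss='soft_l1',f_scale=.0005","loss='soft_l1',f_scale=.0003")
open('h.py','w').write(s)
E
python3 - <<'E'
from h import *
for n in ('w5','w6','w7'): measure(n)
show('w8','zw8b')
f=dict(np.load('pics/w8.npz'))
for p,z in(((282.9,174.5),.098),((285.5,167),.088),((286.8,142),.088),((198,243),.098),((365,243),.098)): print(cast(f,p,z))
E
```

```text
centre [0.56098638 0.04915185] n 31 rms 0.0010243672364819993 free r (array([0.56272305, 0.05230786]), np.float64(0.0691815232758467)) orange r 0.07736854405535125 0.09715490954914208 ang 45.27154328093162
mark ang 70.32534659270637 span 67.25 73.25 25 DIFF target-mark -25.053803311774743
centre [0.56058779 0.04923161] n 31 rms 0.0008436680066679808 free r (array([0.56207021, 0.05068008]), np.float64(0.07038498641656554)) orange r 0.07768811419955103 0.09726730742848418 ang 45.09314721772061
mark ang 49.68487800901857 span 44.75 53.0 34 DIFF target-mark -4.591730791297948
centre [0.56057906 0.04948076] n 29 rms 0.0007291163111014996 free r (array([0.56314651, 0.05191791]), np.float64(0.06950343316636733)) orange r 0.07744023692933544 0.09703148855424651 ang 45.03764491631773
mark ang 45.99187357201275 span 41.25 49.5 34 DIFF target-mark -0.954228655695033
centre [0.56039591 0.04859755] n 54 rms 0.0017554684834666199 free r (array([0.5632395 , 0.05117872]), np.float64(0.06921695578315243)) orange r 0.07848369861572133 0.0973956912554842 ang 45.38369021187227
mark ang 46.52532376382087 span 42.75 50.0 30 DIFF target-mark -1.141633551948587
[[0.61130693 0.10249884 0.098     ]]
[[0.61586834 0.10420725 0.088     ]]
[[0.6297014  0.11804638 0.088     ]]
[[0.52162769 0.10753608 0.098     ]]
[[0.62319506 0.01475224 0.098     ]]
```

View pics/zw8b.png

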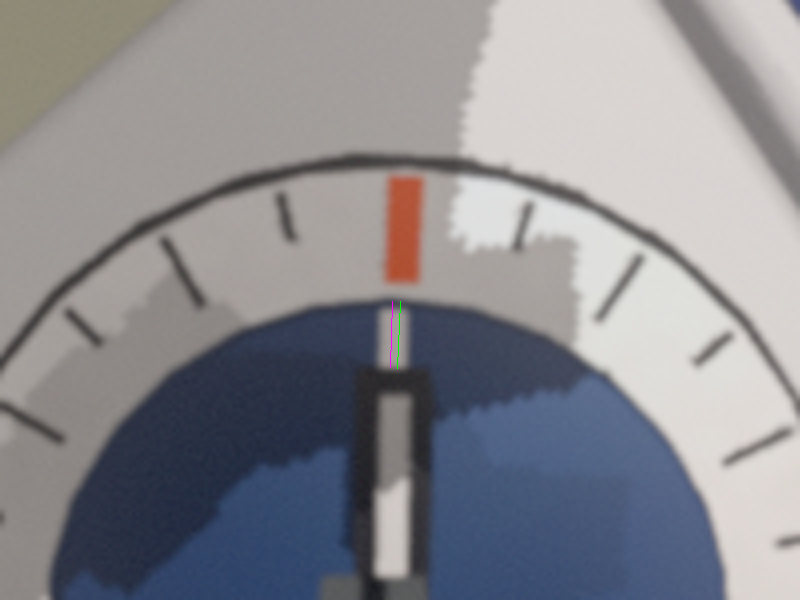

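servo_tool(
  rows=[
    [[0, -2.8, 0, 0, 0, 0], [0, 0, 0, 0, 0, 0], [0, 0, 3.5, 0, 0, 0], [0, 0, 3.5, 0, 0, 0], [0, 0, 0, 0, 0, 0]],
  ],
)

```text
clock: 9.25
position: [0.566, 0.0996, 0.1046]
tool_rot: [-3.14, 0.003, 0.83]
force: [0.9, 0.7, 0.7]
grip_width: -0.0
```

servo_tool(
  rows=[
    [[0, 0.7, 0, 0, 0, 0], [0, 0.3, 0, 0, 0, 0], [0.03, 0.08, 0, 0, 0, 1.1], [0, 0, 0, 0, 0, 0], [0, 0, 0, 0, 0, 0]],
  ],
)

```text
clock: 9.88
position: [0.5752, 0.093, 0.1065]
tool_rot: [3.141, -0.0, 0.81]
force: [-0.1, -0.5, 0.7]
grip_width: -0.0001
```

```bash
python3 - <<'E'
from h import *
st();grab('wrist','w9');show('w9','zw9')
E
```

```text
t 9.88 pos [0.5752 0.093  0.1065] rpy deg [179.99  -0.    46.43] F [-0.1  -0.49  0.72] w -0.0001 q [-0.2   0.61 -0.08  1.81  0.07  0.72 -1.09]
centre [0.5604982  0.04936821] n 30 rms 0.0007647289017231363 free r (array([0.56168446, 0.05036787]), np.float64(0.07074823944468812)) orange r 0.07743181918540196 0.09711417900220118 ang 45.09796442379735
mark ang 44.1662376678547 span 39.25 48.5 38 DIFF target-mark 0.9317267559426341
```

View pics/zw9.png

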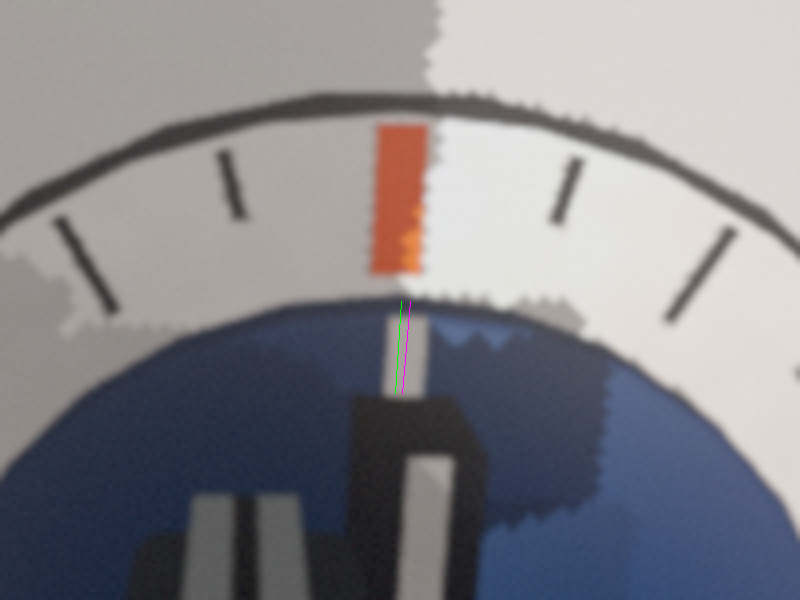

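servo_tool(
  rows=[
    [[0, -1.0, 0, 0, 0, 0], [0, 0, -3, 0, 0, 0], [0, 0, -4, 0, 0, 0], [0, 2.8, 0, 0, 0, 0], [0, 0, 0, 0, 0, 0]],
  ],
)

```text
clock: 10.55
position: [0.5888, 0.0796, 0.1766]
tool_rot: [3.141, -0.0, 0.809]
force: [-1.5, 0.2, -1.1]
grip_width: 0.0
```

servo_tool(
  rows=[
    [[0, 0, 0, 0, 0, 0], [0, 0, 0, 0, 0, 0]],
  ],
)

```text
clock: 10.8
position: [0.5876, 0.0813, 0.1761]
tool_rot: [-3.141, 0.0, 0.811]
force: [0.5, -0.8, 0.1]
grip_width: 0.0002
```

```bash
python3 - <<'E'
from h import *
st();grab('wrist','w10');show('w10','zw10')
E
```

```text
t 10.8 pos [0.5876 0.0813 0.1761] rpy deg [-1.7996e+02  2.0000e-02  4.6470e+01] F [ 0.46 -0.8   0.08] w 0.0002 q [-0.18  0.53 -0.09  1.74  0.06  0.87 -1.05]
centre [0.56042849 0.04821611] n 52 rms 0.0017467970003098609 free r (array([0.56340202, 0.05121481]), np.float64(0.06910758389984778)) orange r 0.07867828707362158 0.09751271284562116 ang 45.58703902024006
mark ang 45.019463156743086 span 41.25 48.5 30 DIFF target-mark 0.5675758634969839
```

View pics/zw10.png

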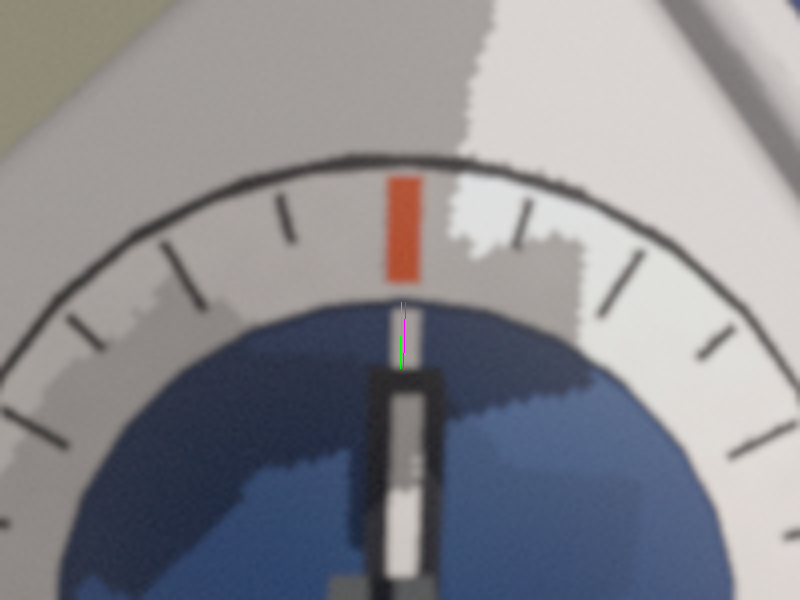

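servo_tool(
  rows=[
    [[0, 3.2, 0, 0, 0, 0], [0, 0, 0, 0, 0, 0], [0, 0, 3.5, 0, 0, 0], [0, 0, 3.5, 0, 0, 0], [0, 0, 0, 0, 0, 0]],
  ],
)

```text
clock: 11.48
position: [0.6096, 0.059, 0.1044]
tool_rot: [-3.139, 0.003, 0.811]
force: [-0.6, 0.1, 0.7]
grip_width: 0.0001
```

servo_tool(
  rows=[
    [[0, -0.5, 0, 0, 0, 0], [0, -0.2, 0, 0, 0, 0], [0, 0, 0, 0, 0, 0], [0, 0, 0, 0, 0, 0]],
  ],
)

```text
clock: 11.98
position: [0.6066, 0.0634, 0.1069]
tool_rot: [3.141, -0.001, 0.81]
force: [-0.4, -0.1, 0.1]
grip_width: -0.0003
```

```bash
python3 - <<'E'
from h import *
st();grab('wrist','w11');show('w11','zw11')
E
```

```text
t 11.97 pos [0.6066 0.0634 0.1069] rpy deg [ 1.7998e+02 -3.0000e-02  4.6420e+01] F [-0.41 -0.14  0.14] w -0.0003 q [-0.15  0.65 -0.08  1.74  0.07  0.76 -1.02]
centre [0.55981729 0.04775251] n 29 rms 0.0011736693893281411 free r (array([0.55971175, 0.04793513]), np.float64(0.07179308933601507)) orange r 0.07919878326581288 0.09888931618390655 ang 45.66566709352503
mark ang 45.085782465130954 span 42.25 48.00000000000001 24 DIFF target-mark 0.5798846283940691
```

View pics/zw11.png

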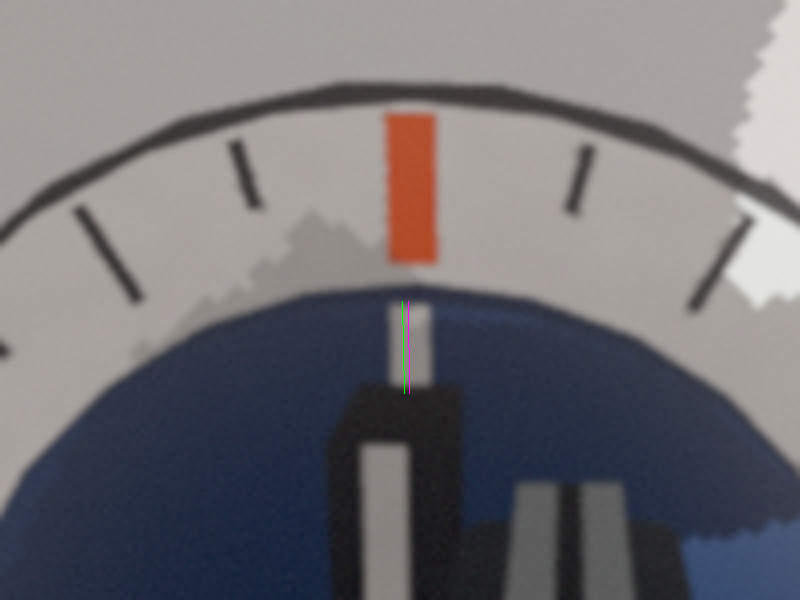

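servo_tool(
  rows=[
    [[0, -0.15, 0, 0, 0, 0], [0, -0.15, 0, 0, 0, 0], [0, 0, 0, 0, 0, 0], [0, 0, 0, 0, 0, 0]],
  ],
)

```text
clock: 12.52
position: [0.6044, 0.0655, 0.1064]
tool_rot: [3.141, -0.0, 0.81]
force: [1.4, -0.1, 0.4]
grip_width: -0.0
```

```bash
python3 - <<'E'
from h import *
st();grab('wrist','w12');show('w12','zw12')
E
```

```text
t 12.53 pos [0.6044 0.0655 0.1064] rpy deg [ 1.7999e+02 -1.0000e-02  4.6420e+01] F [ 1.45 -0.12  0.39] w -0.0 q [-0.15  0.65 -0.08  1.75  0.07  0.75 -1.02]
centre [0.55824277 0.04708298] n 29 rms 0.0016248778198073716 free r (array([0.56317151, 0.05414915]), np.float64(0.06469121868497847)) orange r 0.08079454885650314 0.10044248363916287 ang 45.198097746345034
mark ang 46.530913415915236 span 43.75 49.5 24 DIFF target-mark -1.3328156695702091
```

View pics/zw12.png

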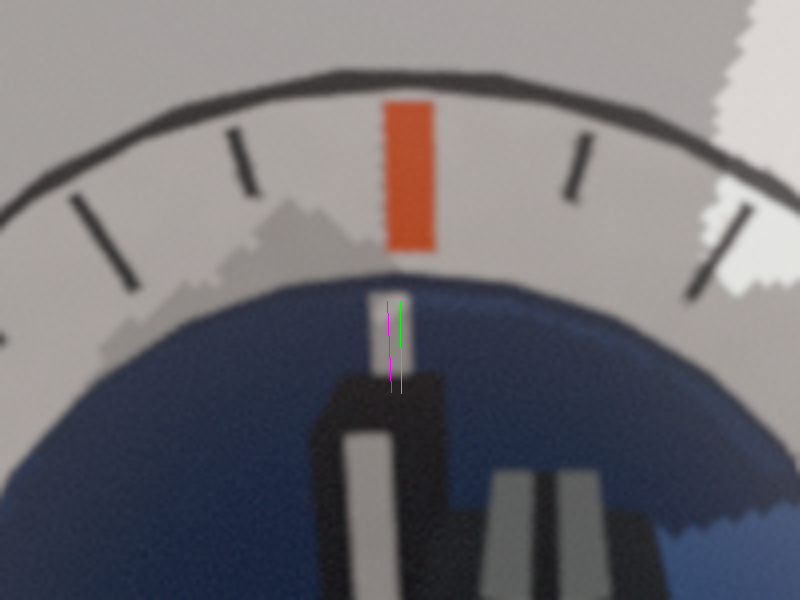

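servo_tool(
  rows=[
    [[0, 1.0, 0, 0, 0, 0], [0, 0, -3, 0, 0, 0], [0, 0, -4, 0, 0, 0], [0, -3.0, 0, 0, 0, 0], [0, -3.0, 0, 0, 0, 0]],
  ],
)

```text
clock: 13.2
position: [0.5678, 0.0998, 0.1767]
tool_rot: [3.141, -0.0, 0.809]
force: [0.0, 0.9, 0.4]
grip_width: 0.0003
```

servo_tool(
  rows=[
    [[0, 0, 0, 0, 0, 0], [0, 0, 3.5, 0, 0, 0], [0, 0, 3.5, 0, 0, 0], [0, 0, 0, 0, 0, 0], [0, 0.5, 0, 0, 0, 0]],
  ],
)

```text
clock: 13.82
position: [0.5724, 0.0962, 0.1075]
tool_rot: [3.141, -0.001, 0.81]
force: [0.8, 0.2, -0.1]
grip_width: 0.0001
```

servo_tool(
  rows=[
    [[0, 0.2, 0, 0, 0, 0], [0, 0.1, 0, 0, 0, 0], [0, 0.05, 0, 0, 0, 0], [0, 0.05, 0, 0, 0, 0], [0, 0, 0, 0, 0, 0]],
  ],
)

```text
clock: 14.45
position: [0.5745, 0.0937, 0.1064]
tool_rot: [-3.142, -0.0, 0.81]
force: [-0.2, -0.3, 0.1]
grip_width: -0.0002
```

servo_tool(
  rows=[
    [[0, 0.02, 0, 0, 0, 0], [0, 0.02, 0, 0, 0, 0], [0, 0, 0, 0, 0, 0], [0, 0, 0, 0, 0, 0]],
  ],
)

```text
clock: 14.95
position: [0.5748, 0.0935, 0.1064]
tool_rot: [-3.141, -0.0, 0.81]
force: [-0.9, 2.6, 0.9]
grip_width: -0.0
```

```bash
python3 - <<'E'
from h import *
st();grab('wrist','w13');show('w13','zw13')
E
```

```text
t 14.95 pos [0.5748 0.0935 0.1064] rpy deg [-179.99   -0.     46.43] F [-0.95  2.62  0.92] w -0.0 q [-0.2   0.61 -0.08  1.81  0.07  0.72 -1.09]
centre [0.56053524 0.04945756] n 28 rms 0.0006347396117202895 free r (array([0.56266977, 0.05142963]), np.float64(0.06993082816864497)) orange r 0.07747177785079863 0.097085605711521 ang 45.06800669308645
mark ang 46.02188965238935 span 41.25 49.5 34 DIFF target-mark -0.9538829593028879
```

View pics/zw13.png

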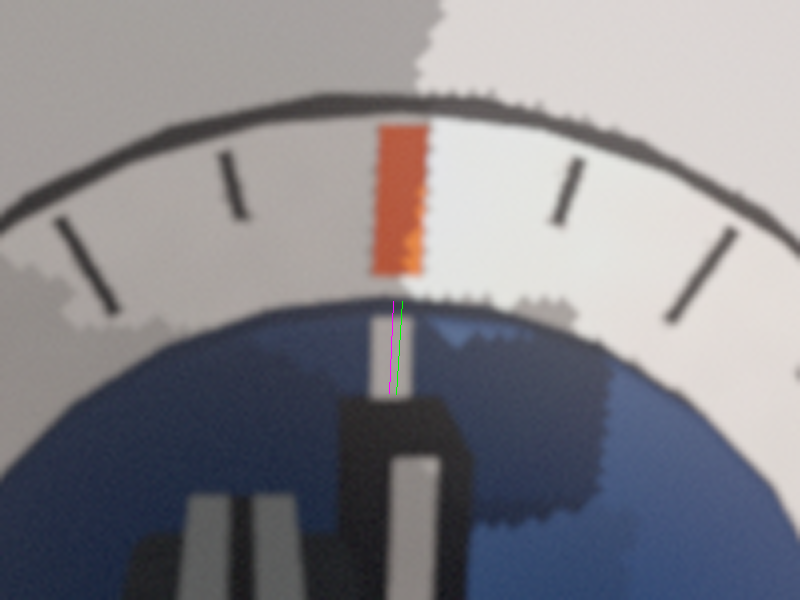

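servo_tool(
  rows=[
    [[0, 0.02, 0, 0, 0, 0], [0, 0.01, 0, 0, 0, 0], [0, 0, 0, 0, 0, 0], [0, 0, 0, 0, 0, 0]],
  ],
)

```text
clock: 15.5
position: [0.5751, 0.0933, 0.1064]
tool_rot: [-3.142, -0.0, 0.81]
force: [-0.7, 2.3, 0.4]
grip_width: 0.0001
```

```bash
python3 - <<'E'
from h import *
st();grab('wrist','w14');show('w14','zw14')
E
```

```text
t 15.5 pos [0.5751 0.0933 0.1064] rpy deg [-1.800e+02 -1.000e-02  4.642e+01] F [-0.74  2.26  0.39] w 0.0001 q [-0.2   0.61 -0.08  1.81  0.07  0.72 -1.09]
centre [0.56057587 0.04939396] n 28 rms 0.0006911844529037427 free r (array([0.56252854, 0.05111633]), np.float64(0.07008411114622529)) orange r 0.07748573399639797 0.09716442772865072 ang 45.11622368320364
mark ang 45.59288611085202 span 40.75 49.25 35 DIFF target-mark -0.476662427648364
```

servo_tool(
  rows=[
    [[0, 0.02, 0, 0, 0, 0], [0, 0.02, 0, 0, 0, 0], [0, 0, 0, 0, 0, 0], [0, 0, 0, 0, 0, 0]],
  ],
)

```text
clock: 16.05
position: [0.5753, 0.093, 0.1064]
tool_rot: [-3.142, -0.0, 0.81]
force: [-1.2, 3.7, 0.8]
grip_width: 0.0
```

```bash
python3 - <<'E'
from h import *
st();grab('wrist','w15');show('w15','zw15')
E
```

```text
t 16.05 pos [0.5753 0.093  0.1064] rpy deg [-180.     -0.     46.43] F [-1.2   3.74  0.76] w 0.0 q [-0.2   0.61 -0.08  1.81  0.07  0.72 -1.09]
centre [0.56051785 0.04940132] n 29 rms 0.0006538265356227774 free r (array([0.56218646, 0.05093101]), np.float64(0.07028174783830399)) orange r 0.07747823540659698 0.09714763354264777 ang 45.09773048729145
mark ang 44.907071481404564 span 39.75 49.25 38 DIFF target-mark 0.19065900588688578
```

View pics/zw15.png

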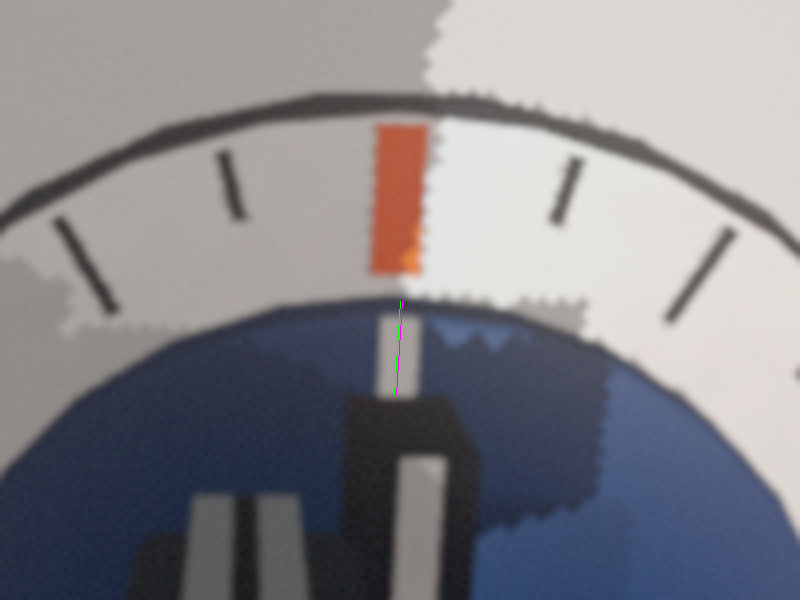

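servo_tool(
  rows=[
    [[0, -0.3, 0, 0, 0, 0], [0, -0.7, 0, 0, 0, 0], [0, 0, -3, 0, 0, 0], [0, 0, -4, 0, 0, 0], [0, 2.8, 0, 0, 0, 0]],
  ],
)

```text
clock: 16.73
position: [0.589, 0.0823, 0.1795]
tool_rot: [3.14, -0.004, 0.813]
force: [0.6, -0.1, -1.8]
grip_width: -0.0
```

servo_tool(
  rows=[
    [[0, 0, 0, 0, 0, 0], [0, 0, 0, 0, 0, 0], [0, 0, 0, 0, 0, 0]],
  ],
)

```text
clock: 17.1
position: [0.5878, 0.0812, 0.1761]
tool_rot: [-3.141, 0.0, 0.811]
force: [0.0, -0.0, 0.0]
grip_width: -0.0001
```

```bash
python3 - <<'E'
from h import *
s=st();grab('wrist','w16');show('w16','zw16')
a=np.degrees(s['tool_rot'][2])
plan([*s['position'],a],[.547,-.156,.19,90],8)
E
```

```text
t 17.1 pos [0.5878 0.0812 0.1761] rpy deg [-1.7997e+02  3.0000e-02  4.6470e+01] F [ 0.   -0.    0.05] w -0.0001 q [-0.18  0.53 -0.09  1.74  0.06  0.87 -1.05]
centre [0.56033905 0.04805833] n 50 rms 0.0017603362025625068 free r (array([0.56310669, 0.05077357]), np.float64(0.06920153168993187)) orange r 0.0788165534542915 0.09765544609880836 ang 45.619011473967674
mark ang 45.802012418601244 span 40.25 49.5 38 DIFF target-mark -0.1830009446335623
[[-2.5, 1.67, -0.17, 0, 0, -5.4], [-2.65, 1.43, -0.18, 0, 0, -5.5], [-2.77, 1.17, -0.17, 0, 0, -5.4], [-2.87, 0.91, -0.17, 0, 0, -5.5], [-2.94, 0.62, -0.18, 0, 0, -5.4]]
[[-2.99, 0.34, -0.17, 0, 0, -5.4], [-3.01, 0.07, -0.17, 0, 0, -5.5], [-3.0, -0.23, -0.18, 0, 0, -5.4]]
end [ 0.54699709 -0.15603522  0.19001912 89.97138812]
```

View pics/zw16.png

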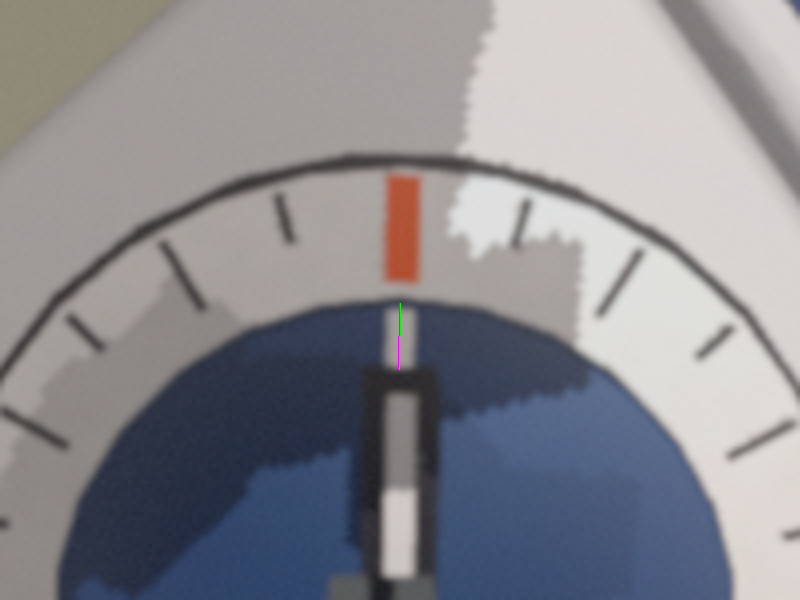

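The mark is within 0.2° of the orange line with the finger clear, so the dial is set. Next is the button.

servo_tool(
  rows=[
    [[-2.5, 1.67, -0.17, 0, 0, -5.4], [-2.65, 1.43, -0.18, 0, 0, -5.5], [-2.77, 1.17, -0.17, 0, 0, -5.4], [-2.87, 0.91, -0.17, 0, 0, -5.5], [-2.94, 0.62, -0.18, 0, 0, -5.4]],
  ],
)

```text
clock: 17.77
position: [0.5623, -0.0682, 0.1851]
tool_rot: [-3.141, 0.0, 1.289]
force: [-0.1, -0.4, -1.0]
grip_width: 0.0001
```

servo_tool(
  rows=[
    [[-2.99, 0.34, -0.17, 0, 0, -5.4], [-3.01, 0.07, -0.17, 0, 0, -5.5], [-3.0, -0.23, -0.18, 0, 0, -5.4], [0, 0, 0, 0, 0, 0], [0, 0, 0, 0, 0, 0]],
  ],
)

```text
clock: 18.4
position: [0.5474, -0.1559, 0.1902]
tool_rot: [-3.142, -0.0, 1.569]
force: [0.6, -0.5, 0.4]
grip_width: -0.0
```

```bash
python3 - <<'E'
from h import *
st();grab('wrist','w17')
obs=[]
for n,near in(('top0',(371,221)),('scene0',(237,166)),('w1',(95,134)),('w17',None)):
    f=dict(np.load(f'pics/{n}.npz'));m=mask(f['image'],(50,120,40),(75,255,255));k,l,s,c=cv2.connectedComponentsWithStats(m)
    idx=[i for i in range(1,k) if s[i,4]>40 and (near is None or np.hypot(*(c[i]-near))<10)]
    i=max(idx,key=lambda i:s[i,4]);
    # camera ray
    a=cast(f,c[i],0.)[0];b=cast(f,c[i],.2)[0];obs.append((a,(b-a)/np.linalg.norm(b-a)))
    print(n,c[i],s[i],cast(f,c[i],.095)[0])
A=sum(np.eye(3)-np.outer(d,d) for a,d in obs);B=sum((np.eye(3)-np.outer(d,d))@a for a,d in obs)
X=np.linalg.solve(A,B);print('tri',X,[round(1000*np.linalg.norm((np.eye(3)-np.outer(d,d))@(X-a)),1) for a,d in obs])
E
```

```text
t 18.4 pos [ 0.5474 -0.1559  0.1902] rpy deg [-1.80e+02 -3.00e-02  8.99e+01] F [ 0.58 -0.51  0.41] w -0.0 q [ 0.36  0.49 -0.25  1.78  0.15  0.89  0.04]
top0 [371.2384106  221.34437086] [365 215  14  14 151] [ 0.54636547 -0.15708747  0.095     ]
scene0 [236.97142857 165.74285714] [232 162  11   8  70] [ 0.54359539 -0.16122046  0.095     ]
w1 [ 94.88664987 134.33837112] [  76  115   38   40 1191] [ 0.54938129 -0.15856607  0.095     ]
w17 [278.38737624 210.59653465] [262 195  35  31 808] [ 0.54790817 -0.15831068  0.095     ]
tri [ 0.54726065 -0.15650272  0.09930365] [np.float64(1.6), np.float64(0.2), np.float64(0.8), np.float64(0.8)]
```

View pics/w17.png

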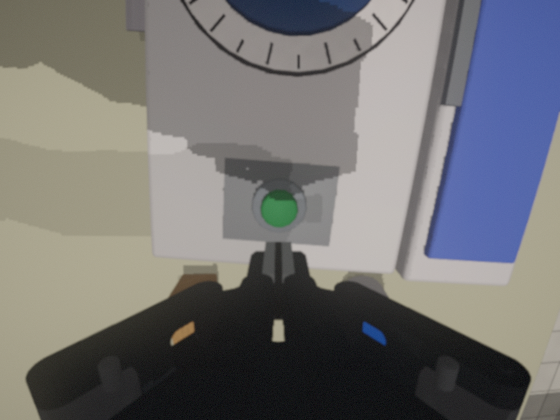

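servo_tool(
  rows=[
    [[0, 0, 4, 0, 0, 0], [0, 0, 3.5, 0, 0, 0], [0, 0, 0.7, 0, 0, 0], [0, 0, 0, 0, 0, 0]],
  ],
)

```text
clock: 18.95
position: [0.5478, -0.156, 0.1088]
tool_rot: [3.142, -0.0, 1.57]
force: [0.5, -0.4, 0.3]
grip_width: -0.0002
```

servo_tool(
  rows=[
    [[0, 0, 0.3, 0, 0, 0], [0, 0, 0.3, 0, 0, 0], [0, 0, 0.3, 0, 0, 0], [0, 0, 0, 0, 0, 0]],
  ],
)

```text
clock: 19.45
position: [0.5477, -0.1567, 0.0994]
tool_rot: [3.141, 0.0, 1.569]
force: [0.0, -0.4, 2.0]
grip_width: -0.0002
```

servo_tool(
  rows=[
    [[0, 0, 0.2, 0, 0, 0], [0, 0, 0.2, 0, 0, 0], [0, 0, 0, 0, 0, 0]],
  ],
)

```text
clock: 19.82
position: [0.5477, -0.1568, 0.0959]
tool_rot: [3.141, 0.0, 1.569]
force: [-1.9, -0.0, 14.3]
grip_width: 0.0001
```

servo_tool(
  rows=[
    [[0, 0, 0.2, 0, 0, 0], [0, 0, 0, 0, 0, 0]],
  ],
)

```text
clock: 20.08
position: [0.548, -0.1568, 0.0953]
tool_rot: [3.14, 0.001, 1.569]
force: [-9.9, 2.4, 41.1]
grip_width: -0.0002
```

The force rose sharply at z≈0.0955, so the button is at its stop. Releasing now.

servo_tool(
  rows=[
    [[0, 0, -0.5, 0, 0, 0], [0, 0, -2, 0, 0, 0], [0, 0, -4, 0, 0, 0], [0, 0, -3, 0, 0, 0], [0, 0, 0, 0, 0, 0]],
  ],
)

```text
clock: 20.7
position: [0.5481, -0.1569, 0.1901]
tool_rot: [3.139, 0.001, 1.569]
force: [0.0, 0.1, -0.1]
grip_width: 0.0001
```

servo_tool(
  rows=[
    [[-4, 0, -1, 0, 0, 0], [-5, 0, -1, 0, 0, 0], [-4, 0, 0, 0, 0, 0], [0, 0, 0, 0, 0, 0], [0, 0, 0, 0, 0, 0]],
  ],
)

```text
clock: 21.32
position: [0.5469, -0.2857, 0.2073]
tool_rot: [-3.14, -0.001, 1.57]
force: [0.4, 0.4, -0.1]
grip_width: -0.0003
```

```bash
python3 - <<'E'
from h import *
st();grab('wrist','w18');grab('top','t18');grab('scene','s18')
im=cv2.imread('pics/t18.png')
a=cv2.resize(im[165:270,215:325],None,fx=5,fy=5,interpolation=cv2.INTER_CUBIC)
cv2.imwrite('pics/zt18.png',a)
try: measure('t18')
except Exception as e: print(e)
for n in ('t18','s18','w18'):
    f=dict(np.load(f'pics/{n}.npz'));m=mask(f['image'],(50,120,40),(75,255,255));k,l,s,c=cv2.connectedComponentsWithStats(m)
    print(n,[(c[i],s[i,4]) for i in range(1,k) if s[i,4]>40])
E
```

```text
t 21.32 pos [ 0.5469 -0.2857  0.2073] rpy deg [-1.7993e+02 -7.0000e-02  8.9950e+01] F [ 0.37  0.4  -0.09] w -0.0003 q [ 0.54  0.54 -0.23  1.64  0.14  0.98  0.27]
OpenCV(4.12.0) /io/opencv/modules/calib3d/src/undistort.dispatch.cpp:347: error: (-215:Assertion failed) CV_IS_MAT(_src) && CV_IS_MAT(_dst) && (_src->rows == 1 || _src->cols == 1) && (_dst->rows == 1 || _dst->cols == 1) && _src->cols + _src->rows - 1 == _dst->rows + _dst->cols - 1 && (CV_MAT_TYPE(_src->type) == CV_32FC2 || CV_MAT_TYPE(_src->type) == CV_64FC2) && (CV_MAT_TYPE(_dst->type) == CV_32FC2 || CV_MAT_TYPE(_dst->type) == CV_64FC2) in function 'cvUndistortPointsInternal'

t18 [(array([371.34615385, 221.41666667]), np.int32(156))]
s18 [(array([ 21.26760563, 126.61267606]), np.int32(142)), (array([237.15254237, 165.05084746]), np.int32(59))]
w18 [(array([279.41775244,  44.8762215 ]), np.int32(1228))]
```

View pics/t18.png

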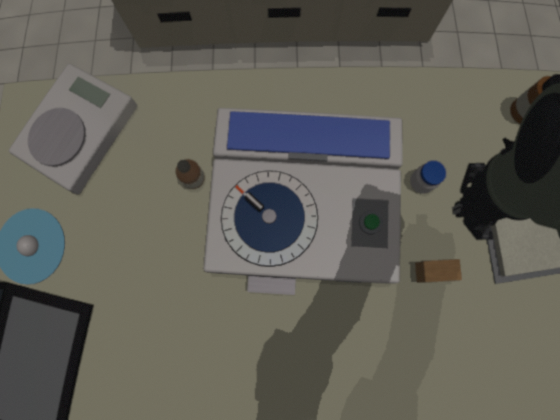

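View pics/w18.png

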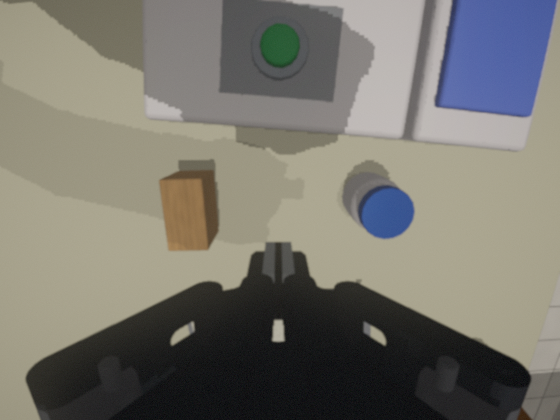

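View pics/zt18.png

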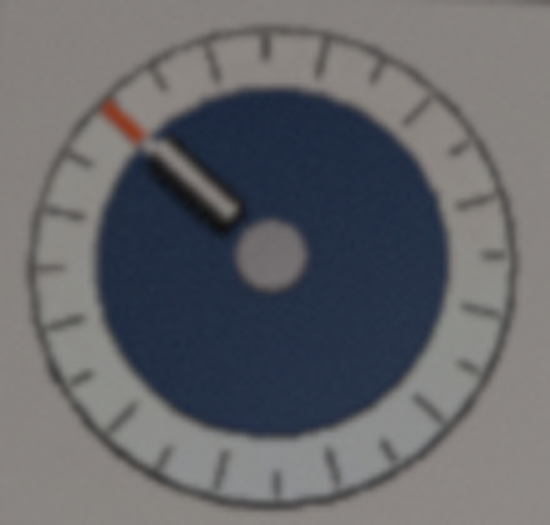

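View pics/s18.png

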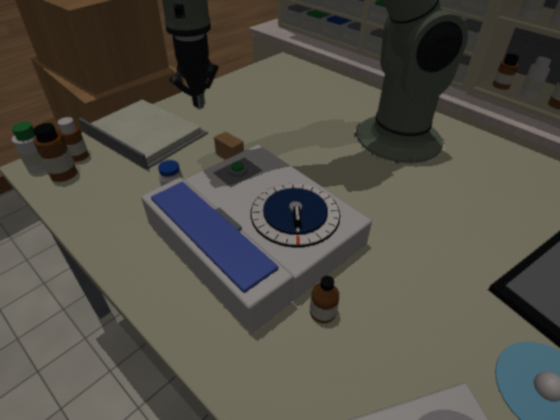

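The mark lines up with the orange line in the top view. The button is back at its original pixel, and the bottle, jar and carton stand where they were. Handing in.

```bash
python3 -c "
from h import *
bot.job_done();st()"
```

```text
the job is handed in; nothing more can be done
the job is handed in; nothing more can be done
```

The dial is set to the orange line, and the green button was then pressed fully down and let back up. I handed the job in at about 21.5 s of the 51 s allowed.

- **Dial:** I pushed the fin clockwise with the shut fingertips. The first try overshot by about 0.75°, and a nudge back from the other side went about 1.3° the other way. I then finished with small pushes. With the finger clear, the mark measured 0.2° from the orange line. The last contact view put it 0.2° on the other side, so the mark is about on the line. I moved on to the button after that. The final top view still shows them aligned, judged by eye because my automatic measurement failed on that picture.
- **Button:** The force rose from 2 N at first contact to 14 N, then 41 N with almost no further travel. It was therefore at its stop, well past the 4 N it needs. The 41 N was at the fingertip and brief. It came back to its starting place within a pixel in the top and scene views.
- **Other objects:** By eye, the bottle, jar and carton had not moved in the top and scene views. The robot was touching nothing at the end.
- **Check that disagreed:** Some circle fits of the dial's rim were 1–2 mm off, so I take the angle as good to about 0.3–0.5°.

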